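Run five lithium cells out of the sprung-gate dispenser into the catch tray

ROBOT

A 6-joint arm with a two-finger parallel gripper is mounted at the origin on the work surface. World frame = base frame: x ahead of the robot, y to its left, z up, the work surface at z = 0. Lengths are in m, angles in rad, forces in N, time in s.
With the tool pointing down it reaches from about 0.275 to 0.775 m from the base axis. Payload 14.6 kg.
Tool frame: the origin (TCP) lies on the centre line of the jaws, within the pads' length; the fingertips stand 8 mm ahead of it and the grasp point (between the pads) lies 11 mm behind it; z points along the fingers, y is the direction in which the jaws open and shut (so a half turn about z gives the same grasp; the last joint's range is limited). The gripper opens to 85 mm and grips with 20 to 120 N. Pads are 22 mm wide; open, the fingers measure 114 mm over their backs; the gripper's body (76 mm by 85 mm) begins 54 mm behind the grasp point. The pads swing forward as they close: fully open they stand 13 mm farther back than shut.
Start: joints at [-1.275, 0.263, -0.048, 1.259, 0, 1.415], TCP at [0.229, -0.473, 0.239] pointing down, gripper open.
Joint ranges: [-2.65, 2.65], [-0.89, 1.7], [-1.18, 1.37], [-2.13, 2.11], [-1.35, 1.29], [-3.14, 3.14]. Speed limits (rad/s): [1.89, 1.89, 2.57, 2.79, 3.14, 3.14].

INTERFACE

Orientations are given as [roll, pitch, yaw] about the fixed x, y, z axes, in that order (R = Rz(yaw) Ry(pitch) Rx(roll)).
In Python, from workcell import get_state, grab_frame, camera_info, workorder gives the robot as it stands.
- The arm moves only by the tool send_rows, never from a script. Its argument "deltas" is a list of rows, each an object of numbers: "jaw": the finger opening in m, from 0 to 0.0854; "tx", "ty", "tz": the shift along the tool's x, y, z in m; "ax", "ay", "az": the turn, a rotation vector about the tool's x, y, z in rad. In form: [{"jaw": .., "tx": .., "ty": .., "tz": .., "ax": .., "ay": .., "az": ..}, ...]. A call has 1 to 20 rows; each row shifts and turns the pose as measured when the row begins, along the tool's axes as they then stand; what a row does not reach is not made up. A row lasts 1/10 s, in which the tool goes at most 50 mm and 8.59 degrees, less where a joint would pass 70% of its speed; a pose out of reach is approached as far as the arm can. A call is refused whole if a number of a shift passes 0.05 or a number of a turn 0.15, either way. A call with a gripper value outside its range is refused whole. The fingers move at their own pace and stop on an object; the grip force is fixed at half the most. Time passes only in rows, so rows that do not move let the fingers close. It gives the time, the measured TCP pose, the force and the opening at its end, in the units of the state.
- get_state(): the state, without advancing time (a new reading comes with each control period).
- grab_frame(name): name is "side" or "top" or "wrist"; returns the picture (384x512x3 uint8, blue, green, red); there is no depth.
- camera_info(name): a dict with "K" (3x3 intrinsics, pixels), "extrinsics" (4x4, takes a point from camera to world coordinates). Camera axes: x right, y down, z forward; pixel columns grow to the right and rows downward; lengths in m; the calibration is good to about 2 mm. A picture is of the moment at which its call begins: read the wrist's pose just before it. camera_info takes no time and is no camera call; for the wrist camera it gives the pose at the moment of the call.
- workorder.job_done(): hands the job in, once; it reports no verdict.
The state is a dict: "time": time; "joint_positions": joint angles; "qd": joint speeds; "effort": joint torques, N m; "position": TCP position; "tcp_rot": TCP orientation; "force": force on the tool from outside, world axes, zero at the start; "moment": the same for the moment, N m; "finger_gap": opening from 0.0 (shut) to 1.0 (fully open).
Only numpy, scipy, OpenCV 4.12 (cv2) and the standard library are available. Lean on these libraries where they do the work, as an engineer would, in place of code of your own. Each camera call takes 0.05 s, during which the arm holds its last target.

TASK

Set the empty steel tray down on the bench under the lip of the cell dispenser, open side up, and let go of it. Then lift the dispenser's sprung gate by its handle bar to half of its travel, not right up, so that all five cells roll down into the tray, and finish still holding the gate at half travel. Leave everything else on the bench where it is.

Things in the scene. Friction and masses are not known exactly. Their poses are not given: they have to be found in the camera images.
- dispenser: Bench dispenser for lithium cells, bolted down: sheet metal, 200 x 150 mm, under 175 mm high but for the gate. A 72 mm wide lane slopes down 24 degrees to its open mouth at the dispenser's -x; cells lie in one row behind the gate and roll out once it is up. Origin: underside, on the lane's centre line; +x uphill along the lane, y across, z up. The base reaches to x = -45 mm, only the lip farther.
- lip (a point): Middle of the lane's lower end, where cells drop off, 95 mm from the dispenser's origin along its -x, 60 mm above the bench; axes as the dispenser. The end overhangs the base by 50 mm, is 80 mm wide, its underside 55 mm above the bench and rising uphill, so the tray goes under it. Cells leave at about 0.5 m/s and land within 70 mm in front of it.
- gate (a joint): Height of the sprung lift gate, m: 0 shut, 0.028 half, 0.056 fully up. It slides straight up in two posts across the lane. Springs pull it shut: 5.5 N of lift starts it, about 9 N holds it half way, 13 N fully up; let go, it snaps shut. Scribed marks on a post and a brass pointer on the gate show shut, half, full.
- gate_bar (a point): Centre of the gate's handle, a level black bar 13 mm thick, 74 mm long along the point's y (across the lane; x along the lane, z up), 215 mm above the bench when shut, 50 mm from the dispenser's origin along its -x; moves with the gate. Two 8 mm stems, 20 mm either side of the centre, join it to a cross-piece whose top is 29 mm below. It is the highest part, free above and along both sides.
- tray_floor (a point): Catch tray of pressed steel, loose and empty, 150 x 106 mm outside, 38 mm high, 3 mm walls, 0.2 to 0.45 kg. The point is the middle of its inner floor, 3 mm above the bench; x along its length (the hand tab is at its -x end), y across, z up.
- tray_tab (a point): The tray's hand tab: an upright black block at its -x end, 10 mm thick along the tray's x, 50 mm wide along its y, its top 62 mm above the tray's underside (24 mm above the rim). The point is in its middle, 10 mm below its top, 52 mm above the bench and 76 mm from the tray's centre along -x.
- cell1_mid (a point): Centre of lithium cell number 1 from the gate: a round cell 18 mm in diameter and 65 mm long with its length along its own y, lying across the lane. All five are alike, 46 g each.
- cell2_mid (a point): Centre of lithium cell number 2 from the gate: a round cell 18 mm in diameter and 65 mm long with its length along its own y, lying across the lane. All five are alike, 46 g each.
- cell3_mid (a point): Centre of lithium cell number 3 from the gate: a round cell 18 mm in diameter and 65 mm long with its length along its own y, lying across the lane. All five are alike, 46 g each.
- cell4_mid (a point): Centre of lithium cell number 4 from the gate: a round cell 18 mm in diameter and 65 mm long with its length along its own y, lying across the lane. All five are alike, 46 g each.
- cell5_mid (a point): Centre of lithium cell number 5 from the gate: a round cell 18 mm in diameter and 65 mm long with its length along its own y, lying across the lane. All five are alike, 46 g each.
- remote_long: Long remote control, 185 x 46 x 20 mm, on the bench. Not part of the job. Origin: its underside.
- remote_short: Short remote control, 125 x 40 x 16 mm, on the bench. Not part of the job. Origin: its underside.
- circuit_board: Loose circuit board, 110 x 85 mm, about 20 mm high with its parts, on the bench. Not part of the job. Origin: its underside.
- solder_reel: Reel of solder standing on end, 58 mm across and 44 mm high, on the bench. Not part of the job. Origin: its underside.
- screwdriver: Screwdriver, 190 mm long, lying down, on the bench. Not part of the job. Origin: on its lower side.
- spray_can: Aerosol can, 54 mm across and 170 mm high, standing, on the bench. Not part of the job. Origin: its underside.
- speaker_driver: Bare loudspeaker driver, 90 mm across and 46 mm high, lying cone up, on the bench. Not part of the job. Origin: its underside.
Not all that is in view belongs to the job. What is shaped like the part that bears cell3_mid but green or pink is not meant.

How it is judged:
By the outcome, as a careful person would: the job done as asked, in the order asked, and still so for the second after the job is handed in, while the arm keeps its last pose, push and grip.
It also fails if it takes over 48 s, if anything falls off the work surface, if the arm or the gripper's body presses on something with over 40 N, if the wrist force passes 120 N, or if a joint passes its speed limit or range.

## Working session

There is one attempt and no reset: what is moved stays moved. The work goes in short steps, Python scripts to look and compute and a tool call to move; the robot and the scene stay as the last step left them, time stands still between calls to the robot, and variables do not carry over. Pictures are saved under pics/ and viewed, and the job is handed in when it is done.

Besides the shell and the picture viewer there is one more tool, called after "Emit:" by a JSON object that holds its "op" and its "data", one argument or row to a line. send_rows: Moves the arm, as the interface text tells. Its arguments: {"type":"object","properties":{"deltas":{"type":"array","items":{"type":"object","properties":{"jaw":{"type":"number"},"tx":{"type":"number"},"ty":{"type":"number"},"tz":{"type":"number"},"ax":{"type":"number"},"ay":{"type":"number"},"az":{"type":"number"}}}}},"required":["deltas"]}

```bash
mkdir -p pics
cat > h.py <<'E'
import numpy as np, cv2
from workcell import get_state, grab_frame, camera_info, workorder
def ray(name,u,v,ci=None):
    ci=ci or camera_info(name); K=np.array(ci["K"]);T=np.array(ci["extrinsics"])
    d=T[:3,:3]@np.linalg.solve(K,[u,v,1.]); return T[:3,3],d
def onz(name,u,v,z,ci=None):
    o,d=ray(name,u,v,ci); return o+d*(z-o[2])/d[2]
def proj(name,p,ci=None):
    ci=ci or camera_info(name); K=np.array(ci["K"]);T=np.array(ci["extrinsics"])
    c=T[:3,:3].T@(np.array(p)-T[:3,3]); q=K@c; return q[:2]/q[2]
def tri(o1,d1,o2,d2):
    A=np.stack([d1,-d2],1); t=np.linalg.lstsq(A,o2-o1,rcond=None)[0]
    a=o1+t[0]*d1;b=o2+t[1]*d2; return (a+b)/2,np.linalg.norm(a-b)
E
python3 - <<'E'
from h import *
s=get_state(); print(s)
for n in("side","top","wrist"):
    cv2.imwrite(f"pics/{n}0.png",grab_frame(n)); c=camera_info(n); print(n,np.round(c["extrinsics"],3).tolist(),np.round(c["K"],1).tolist())
E
```

```text
{'time': 0.0, 'joint_positions': array([-1.27529255e+00,  2.63535373e-01, -4.89477985e-02,  1.25940063e+00,
       -1.52396444e-05,  1.41548540e+00]), 'qd': array([-7.25695444e-05, -9.01156665e-04,  1.31811382e-03, -1.98984209e-03,
        6.05478783e-04, -4.65652283e-04]), 'effort': array([-1.05228017e-03, -6.37628531e+01,  3.84553349e+01,  1.41116700e-02,
       -2.29309280e-04, -1.37179484e-05]), 'position': array([ 0.22864814, -0.472292  ,  0.23881466]), 'tcp_rot': array([-3.14051591e+00, -1.53162292e-04,  4.50814633e-01]), 'force': array([-0.45476751,  0.49477947,  1.06157457]), 'moment': array([-0.0199046 ,  0.00529808, -0.03383553]), 'finger_gap': 1.0022865248814494}
side [[0.998, -0.031, 0.051, 0.546], [-0.058, -0.691, 0.72, -0.736], [0.013, -0.722, -0.692, 0.89], [0.0, 0.0, 0.0, 1.0]] [[374.9, 0.0, 255.3], [0.0, 374.9, 198.5], [0.0, 0.0, 1.0]]
top [[0.026, -0.996, 0.088, 0.498], [-1.0, -0.027, -0.012, 0.026], [0.015, -0.087, -0.996, 0.99], [0.0, 0.0, 0.0, 1.0]] [[361.7, 0.0, 253.6], [0.0, 361.7, 187.3], [0.0, 0.0, 1.0]]
wrist [[0.436, -0.867, -0.242, 0.29], [-0.9, -0.42, -0.117, -0.444], [-0.0, 0.268, -0.963, 0.374], [0.0, 0.0, 0.0, 1.0]] [[340.2, 0.0, 251.5], [0.0, 340.2, 192.8], [0.0, 0.0, 1.0]]
```

View pics/top0.png

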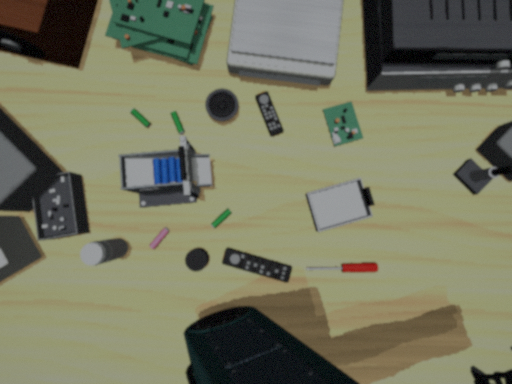

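View pics/side0.png

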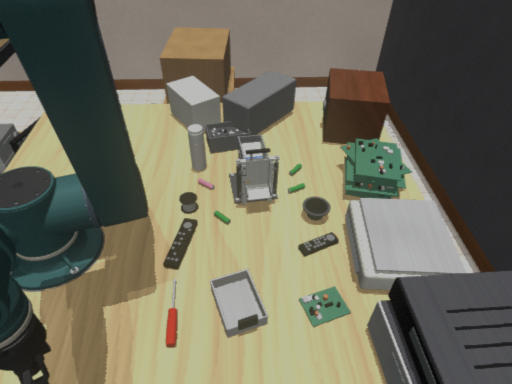

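View pics/wrist0.png

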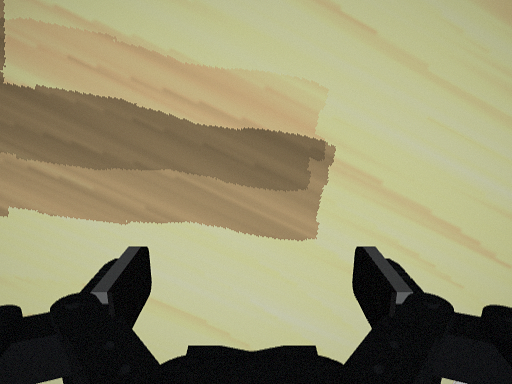

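The top view shows the dispenser at (165,175), with its lane running to image right, which is world -y. The tray is at (340,205) with its black tab at (368,197). I'll enlarge both to measure them.

Run:
```python
from h import *
t=cv2.imread("pics/top0.png"); s=cv2.imread("pics/side0.png")
cv2.imwrite("pics/c1.png",np.hstack([cv2.resize(t[140:220,110:220],None,fx=5,fy=5,interpolation=cv2.INTER_CUBIC)]))
cv2.imwrite("pics/c2.png",cv2.resize(s[120:210,190:310],None,fx=6,fy=6,interpolation=cv2.INTER_CUBIC))
cv2.imwrite("pics/c3.png",cv2.resize(t[170:240,295:385],None,fx=6,fy=6,interpolation=cv2.INTER_CUBIC))
# tray mask top
roi=t[172:240,295:385]; hsv=cv2.cvtColor(roi,cv2.COLOR_BGR2HSV)
m=((hsv[...,1]<50)|(hsv[...,2]<70)).astype(np.uint8)*255
cv2.imwrite("pics/m.png",m)
```

```text
(no output)
```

View pics/c1.png

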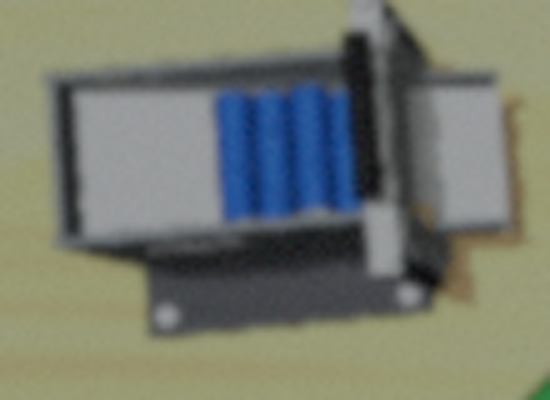

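View pics/c2.png

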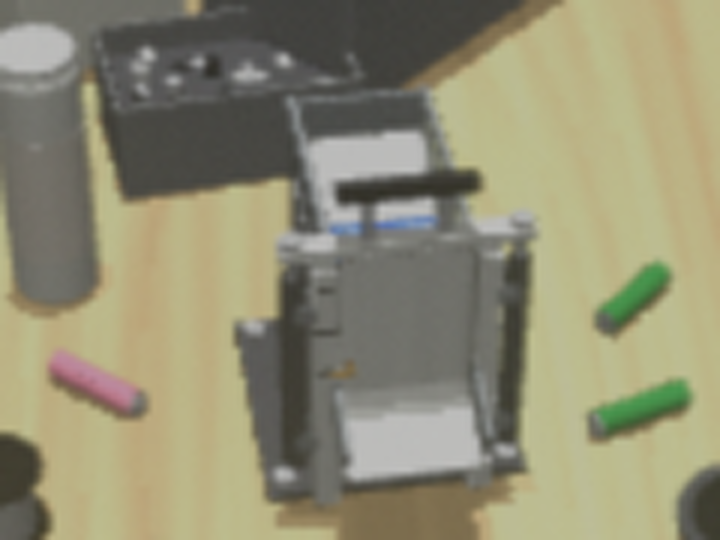

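View pics/c3.png

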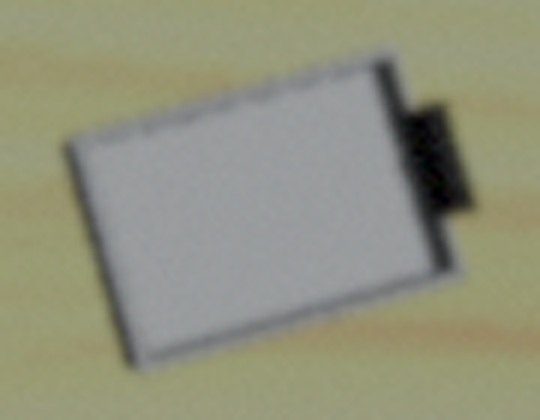

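Run:
```python
from h import *
f3=lambda a,b:(a/6+295-.4,b/6+170-.4)
C=[onz("top",*f3(*p),.038) for p in[(68,143),(395,50),(462,272),(133,368)]]
print(np.round(C,4)); 
for i in range(4): print(np.linalg.norm(C[i]-C[(i+1)%4]))
c=np.mean(C,0); e=(C[0]+C[3]-C[1]-C[2])/2; print("tray c",c,"yaw x",np.arctan2(e[1],e[0]), np.arctan2(*((C[0]-C[3])[[0,1]]*[1,-1])) )
T=[onz("top",*f3(*p),.062) for p in[(405,110),(445,103),(474,208),(435,217)]]
print("tab",np.round(T,4),np.mean(T,0), "pred",c-e/np.linalg.norm(e)*.076)
f1=lambda a,b:(a/5+110-.4,b/5+140-.4); f2=lambda a,b:(a/6+190-.4,b/6+120-.4)
bt=[f1(357,35),f1(368,195)]; bs=[f2(478,182),f2(340,192)]
B=[]
for a,b in zip(bt,bs):
    p,g=tri(*ray("top",*a),*ray("side",*b)); print("bar end",p,g); B.append(p)
    print(onz("top",*a,.2195))
print(np.mean(B,0),np.linalg.norm(B[0]-B[1]))
L=[onz("top",*f1(*p),.062) for p in[(497,78),(510,228)]]; print("lip",L,np.mean(L,0),np.linalg.norm(L[0]-L[1]))
R=[onz("top",*f1(*p),.0) for p in[(152,333),(432,303)]]; print("base",R)
for n,p in dict(green=(221,218),pink=(160,239),sol=(197,259),g2=(178,122)).items(): print(n,onz("top",*p,.009))
```

```text
[[ 0.5689 -0.1249  0.038 ]
 [ 0.6142 -0.2696  0.038 ]
 [ 0.5168 -0.2993  0.038 ]
 [ 0.4711 -0.1547  0.038 ]]
0.15167233815760042
0.1018378038186624
0.1516067851567118
0.10223882204241201
tray c [ 0.54276682 -0.21211336  0.038     ] yaw x 1.8754712867206822 1.866585854380627
tab [[ 0.5854 -0.2665  0.062 ]
 [ 0.5889 -0.2839  0.062 ]
 [ 0.5439 -0.2963  0.062 ]
 [ 0.5396 -0.2795  0.062 ]] [ 0.56442546 -0.28153948  0.062     ] pred [ 0.56556553 -0.28461315  0.038     ]
bar end [0.64992939 0.17575832 0.21495673] 0.00017303395283287
[0.64912486 0.17488625 0.2195    ]
bar end [0.58023991 0.16765188 0.21686237] 2.03886156353398e-06
[0.57995936 0.16716835 0.2195    ]
[0.61508465 0.1717051  0.21590955] 0.07018524638398291
lip [array([0.65960167, 0.13201077, 0.062     ]), array([0.58173164, 0.12244637, 0.062     ])] [0.62066665 0.12722857 0.062     ] 0.07845520992211584
base [array([0.5245612 , 0.32144172, 0.        ]), array([0.54500996, 0.1699661 , 0.        ])]
green [0.4983339  0.09939833 0.009     ]
pink [0.43799754 0.26071581 0.009     ]
sol [0.38758059 0.15969127 0.009     ]
g2 [0.75899268 0.22684334 0.009     ]
```

Emit:
{"op": "send_rows", "data": {
  "deltas": [
    {"tx":0.035,"ty":-0.002},
    {"tx":0.035,"ty":-0.002},
    {"tx":0.035,"ty":-0.002},
    {"tx":0.035,"ty":-0.002},
    {"tx":0.035,"ty":-0.002},
    {"tx":0.035,"ty":-0.002},
    {"tx":0.035,"ty":-0.002},
    {"tx":0.035,"ty":-0.002},
    {"tx":0.035,"ty":-0.002},
    {"tx":0.035,"ty":-0.002}
  ]
}}

```text
invalid input
```

Emit:
{"op": "send_rows", "data": {
  "deltas": [
    {"az":-0.15},
    {"az":-0.15},
    {"az":-0.15},
    {"az":-0.15},
    {"az":-0.15},
    {"az":-0.15},
    {"az":-0.15},
    {"az":-0.15},
    {"az":-0.15},
    {"az":-0.15},
    {"az":-0.15},
    {"az":-0.15},
    {"az":-0.15},
    {"az":-0.15},
    {"az":-0.15},
    {"az":-0.15},
    {"az":-0.15},
    {"az":-0.15},
    {"az":-0.15},
    {"az":-0.15}
  ]
}}

```text
invalid input
```

```bash
cat >> h.py <<'E'
def go(p,yaw):
    from scipy.spatial.transform import Rotation as Ro
    s=get_state(); R=Ro.from_euler('xyz',s["tcp_rot"]); Rt=Ro.from_euler('xyz',[np.pi,0,yaw])
    print("t",round(float(s["time"]),2),"pos",s["position"].round(4),"rot",s["tcp_rot"].round(3),"F",s["force"].round(2),"gap",round(float(s["finger_gap"]),3),"j",s["joint_positions"].round(2))
    print("shift",R.inv().apply(np.array(p)-s["position"]).round(4),"turn",(R.inv()*Rt).as_rotvec().round(3))
E
python3 - <<'E'
from h import *
go([.565,-.2835,.042],.3+np.pi)
cv2.imwrite("pics/w1.png",grab_frame("wrist"))
print([onz("top",*p,.016) for p in [(275,135),(283,131)]])
E
```

```text
t 0.15 pos [ 0.2287 -0.4724  0.2389] rot [-3.141 -0.     0.451] F [-0.11 -0.15 -0.31] gap 1.004 j [-1.28  0.26 -0.05  1.26 -0.    1.42]
shift [ 0.385  -0.0233  0.197 ] turn [ 0.000e+00 -1.000e-03 -2.991e+00]
[array([ 0.72882895, -0.04121803,  0.016     ]), array([ 0.74064427, -0.06295754,  0.016     ])]
```

View pics/w1.png

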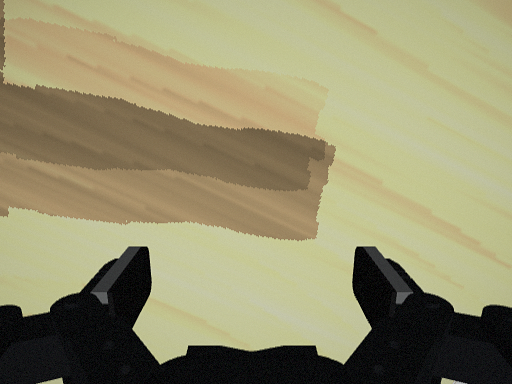

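The arm didn't move, and the wrist view shows only bare bench. The rows probably need all seven fields, so I'll send them complete.

Emit:
{"op": "send_rows", "data": {
  "deltas": [
    {"jaw":0.085,"tx":0.035,"ty":-0.002,"tz":0,"ax":0,"ay":0,"az":0},
    {"jaw":0.085,"tx":0.035,"ty":-0.002,"tz":0,"ax":0,"ay":0,"az":0},
    {"jaw":0.085,"tx":0.035,"ty":-0.002,"tz":0,"ax":0,"ay":0,"az":0},
    {"jaw":0.085,"tx":0.035,"ty":-0.002,"tz":0,"ax":0,"ay":0,"az":0},
    {"jaw":0.085,"tx":0.035,"ty":-0.002,"tz":0,"ax":0,"ay":0,"az":0},
    {"jaw":0.085,"tx":0.035,"ty":-0.002,"tz":0,"ax":0,"ay":0,"az":0},
    {"jaw":0.085,"tx":0.035,"ty":-0.002,"tz":0,"ax":0,"ay":0,"az":0},
    {"jaw":0.085,"tx":0.035,"ty":-0.002,"tz":0,"ax":0,"ay":0,"az":0},
    {"jaw":0.085,"tx":0.035,"ty":-0.002,"tz":0,"ax":0,"ay":0,"az":0},
    {"jaw":0.085,"tx":0.035,"ty":-0.002,"tz":0,"ax":0,"ay":0,"az":0}
  ]
}}

```text
time: 1.2
position: [0.5435, -0.2974, 0.2375]
tcp_rot: [-3.139, 0.001, 0.444]
force: [-0.1, -1.0, -0.4]
finger_gap: 0.995
```

Emit:
{"op": "send_rows", "data": {
  "deltas": [
    {"jaw":0.085,"tx":0,"ty":0,"tz":0,"ax":0,"ay":0,"az":-0.149},
    {"jaw":0.085,"tx":0,"ty":0,"tz":0,"ax":0,"ay":0,"az":-0.149},
    {"jaw":0.085,"tx":0,"ty":0,"tz":0,"ax":0,"ay":0,"az":-0.149},
    {"jaw":0.085,"tx":0,"ty":0,"tz":0,"ax":0,"ay":0,"az":-0.149},
    {"jaw":0.085,"tx":0,"ty":0,"tz":0,"ax":0,"ay":0,"az":-0.149},
    {"jaw":0.085,"tx":0,"ty":0,"tz":0,"ax":0,"ay":0,"az":-0.149},
    {"jaw":0.085,"tx":0,"ty":0,"tz":0,"ax":0,"ay":0,"az":-0.149},
    {"jaw":0.085,"tx":0,"ty":0,"tz":0,"ax":0,"ay":0,"az":-0.149},
    {"jaw":0.085,"tx":0,"ty":0,"tz":0,"ax":0,"ay":0,"az":-0.149},
    {"jaw":0.085,"tx":0,"ty":0,"tz":0,"ax":0,"ay":0,"az":-0.149},
    {"jaw":0.085,"tx":0,"ty":0,"tz":0,"ax":0,"ay":0,"az":-0.149},
    {"jaw":0.085,"tx":0,"ty":0,"tz":0,"ax":0,"ay":0,"az":-0.149},
    {"jaw":0.085,"tx":0,"ty":0,"tz":0,"ax":0,"ay":0,"az":-0.149},
    {"jaw":0.085,"tx":0,"ty":0,"tz":0,"ax":0,"ay":0,"az":-0.149},
    {"jaw":0.085,"tx":0,"ty":0,"tz":0,"ax":0,"ay":0,"az":-0.149},
    {"jaw":0.085,"tx":0,"ty":0,"tz":0,"ax":0,"ay":0,"az":-0.149},
    {"jaw":0.085,"tx":0,"ty":0,"tz":0,"ax":0,"ay":0,"az":-0.149},
    {"jaw":0.085,"tx":0,"ty":0,"tz":0,"ax":0,"ay":0,"az":-0.149},
    {"jaw":0.085,"tx":0,"ty":0,"tz":0,"ax":0,"ay":0,"az":-0.149},
    {"jaw":0.085,"tx":0,"ty":0,"tz":0,"ax":0,"ay":0,"az":-0.149}
  ]
}}

```text
time: 3.2
position: [0.5467, -0.2927, 0.2316]
tcp_rot: [3.131, -0.007, -2.834]
force: [0.6, 0.1, 0.5]
finger_gap: 0.989
```

Run:
```python
from h import *
go([.565,-.2835,.042],.3+np.pi)
cv2.imwrite("pics/w1b.png",grab_frame("wrist"))
```

```text
t 3.2 pos [ 0.5467 -0.2927  0.2316] rot [ 3.131 -0.007 -2.834] F [0.57 0.09 0.55] gap 0.989 j [-0.62  0.44  0.21  1.35  0.   -0.93]
shift [-0.0215  0.0013  0.1895] turn [ 0.01  -0.007  0.007]
```

View pics/w1b.png

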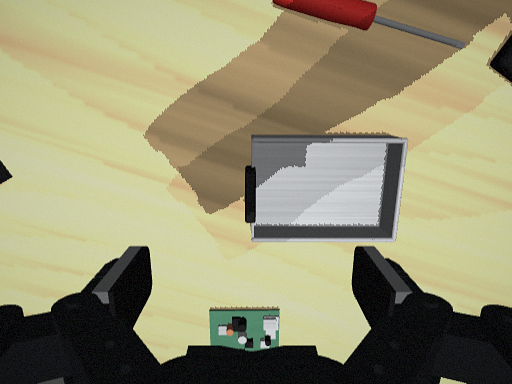

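The wrist view shows the tab at (250,194), square to the jaws, with the tray to its right. I'll check its position from this view.

Run:
```python
from h import *
im=cv2.imread("pics/w1b.png"); m=(im[140:245,238:262].max(2)<45).astype(np.uint8)
ys,xs=np.nonzero(m); print(xs.min()+238,xs.max()+238,ys.min()+140,ys.max()+140, np.bincount(xs))
for u in(246,251,256): print(onz("wrist",u,194,.062))
for p in[(250,167),(250,221)]: print(onz("wrist",*p,.062))
C=[onz("wrist",*p,.038) for p in[(251,135),(407,138),(400,241),(251,241)]];print(np.round(C,4),np.mean(C,0))
cv2.imwrite("pics/wc.png",cv2.resize(im[120:260,230:420],None,fx=4,fy=4,interpolation=cv2.INTER_CUBIC))
```

```text
245 255 166 222 [ 0  0  0  0  0  0  0 53 56 56 56 56 57 55 54 54 55 20]
[ 0.56402483 -0.2915649   0.062     ]
[ 0.56258791 -0.28714484  0.062     ]
[ 0.56115054 -0.28272342  0.062     ]
[ 0.53865168 -0.29594804  0.062     ]
[ 0.58816824 -0.27976033  0.062     ]
[[ 0.5131 -0.3031  0.038 ]
 [ 0.4691 -0.1593  0.038 ]
 [ 0.5691 -0.1206  0.038 ]
 [ 0.6171 -0.2691  0.038 ]] [ 0.54208656 -0.21301968  0.038     ]
```

View pics/wc.png

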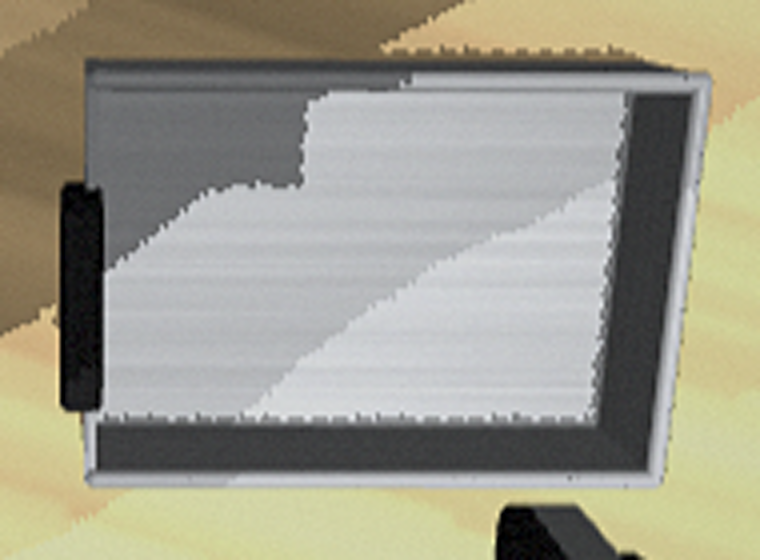

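Emit:
{"op": "send_rows", "data": {
  "deltas": [
    {"jaw":0.085,"tx":-0.019,"ty":0.002,"tz":0,"ax":0.01,"ay":-0.007,"az":0.007},
    {"jaw":0.085,"tx":0,"ty":0,"tz":0.03,"ax":0,"ay":0,"az":0},
    {"jaw":0.085,"tx":0,"ty":0,"tz":0.03,"ax":0,"ay":0,"az":0},
    {"jaw":0.085,"tx":0,"ty":0,"tz":0.03,"ax":0,"ay":0,"az":0},
    {"jaw":0.085,"tx":0,"ty":0,"tz":0.03,"ax":0,"ay":0,"az":0},
    {"jaw":0.085,"tx":0,"ty":0,"tz":0,"ax":0,"ay":0,"az":0}
  ]
}}

```text
time: 3.85
position: [0.5694, -0.2828, 0.1078]
tcp_rot: [-3.139, 0.004, -2.853]
force: [-0.6, -0.3, -0.2]
finger_gap: 0.993
```

Run:
```python
from h import *
go([.564,-.285,.042],.3+np.pi)
cv2.imwrite("pics/w2.png",grab_frame("wrist"))
```

```text
t 3.85 pos [ 0.5694 -0.2828  0.1078] rot [-3.139  0.004 -2.853] F [-0.57 -0.31 -0.16] gap 0.993 j [-0.59  0.51 -0.02  1.04  0.   -0.88]
shift [ 0.0061 -0.0004  0.0657] turn [-0.003  0.004 -0.012]
```

View pics/w2.png

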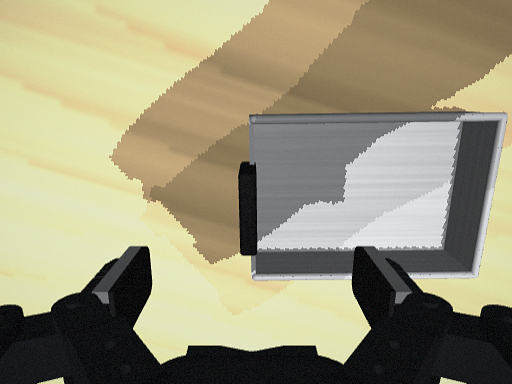

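The tab at (248,208) lies between the jaws, so I'll descend and grip it.

Emit:
{"op": "send_rows", "data": {
  "deltas": [
    {"jaw":0.085,"tx":0.005,"ty":-0.001,"tz":0.025,"ax":-0.003,"ay":0.004,"az":-0.012},
    {"jaw":0.085,"tx":0,"ty":0,"tz":0.025,"ax":0,"ay":0,"az":0},
    {"jaw":0.085,"tx":0,"ty":0,"tz":0.014,"ax":0,"ay":0,"az":0},
    {"jaw":0.085,"tx":0,"ty":0,"tz":0,"ax":0,"ay":0,"az":0}
  ]
}}

```text
time: 4.3
position: [0.571, -0.2875, 0.0517]
tcp_rot: [-3.132, 0.008, -2.847]
force: [-0.4, 0.1, 1.4]
finger_gap: 0.996
```

Run:
```python
from h import *
go([.564,-.285,.042],.3+np.pi)
```

```text
t 4.3 pos [ 0.571  -0.2875  0.0517] rot [-3.132  0.008 -2.847] F [-0.45  0.06  1.36] gap 0.996 j [-0.59  0.55 -0.11  0.9   0.   -0.89]
shift [0.0061 0.0045 0.0096] turn [-0.01   0.008 -0.006]
```

Emit:
{"op": "send_rows", "data": {
  "deltas": [
    {"jaw":0.085,"tx":0.006,"ty":0.004,"tz":0.01,"ax":-0.01,"ay":0.008,"az":-0.006},
    {"jaw":0.03,"tx":0.001,"ty":0,"tz":0.001,"ax":0,"ay":0,"az":0},
    {"jaw":0,"tx":0,"ty":0,"tz":0,"ax":0,"ay":0,"az":0},
    {"jaw":0,"tx":0,"ty":0,"tz":0,"ax":0,"ay":0,"az":0},
    {"jaw":0,"tx":0,"ty":0,"tz":0,"ax":0,"ay":0,"az":0},
    {"jaw":0,"tx":0,"ty":0,"tz":0,"ax":0,"ay":0,"az":0},
    {"jaw":0,"tx":0,"ty":0,"tz":0,"ax":0,"ay":0,"az":0},
    {"jaw":0,"tx":0,"ty":0,"tz":0,"ax":0,"ay":0,"az":0}
  ]
}}

```text
time: 5.1
position: [0.5656, -0.2871, 0.0459]
tcp_rot: [-3.137, 0.004, -2.843]
force: [-0.6, 0.8, -0.4]
finger_gap: 0.107
```

Run:
```python
from h import *
go([.564,-.285,.042],.3+np.pi)
```

```text
t 5.1 pos [ 0.5656 -0.2871  0.0459] rot [-3.137  0.004 -2.843] F [-0.6   0.78 -0.42] gap 0.107 j [-0.6   0.55 -0.12  0.89  0.   -0.9 ]
shift [0.0009 0.0025 0.0039] turn [-0.005  0.004 -0.002]
```

Emit:
{"op": "send_rows", "data": {
  "deltas": [
    {"jaw":0,"tx":0,"ty":0,"tz":-0.015,"ax":0,"ay":0,"az":0},
    {"jaw":0,"tx":0,"ty":0,"tz":-0.015,"ax":0,"ay":0,"az":0},
    {"jaw":0,"tx":0,"ty":0,"tz":0,"ax":0,"ay":0,"az":0}
  ]
}}

```text
time: 5.4
position: [0.5649, -0.2867, 0.0757]
tcp_rot: [-3.138, 0.003, -2.843]
force: [0.5, -0.5, -2.4]
finger_gap: 0.108
```

Run:
```python
from h import *
go([.642,-.047,.07],.122+np.pi)
cv2.imwrite("pics/s2.png",cv2.resize(grab_frame("side")[200:384,150:360],None,fx=3,fy=3))
```

```text
t 5.4 pos [ 0.5649 -0.2867  0.0757] rot [-3.138e+00  3.000e-03 -2.843e+00] F [ 0.45 -0.49 -2.36] gap 0.108 j [-0.6   0.53 -0.08  0.96  0.   -0.9 ]
shift [-0.1441  0.2065  0.0054] turn [-0.003  0.003  0.176]
```

View pics/s2.png

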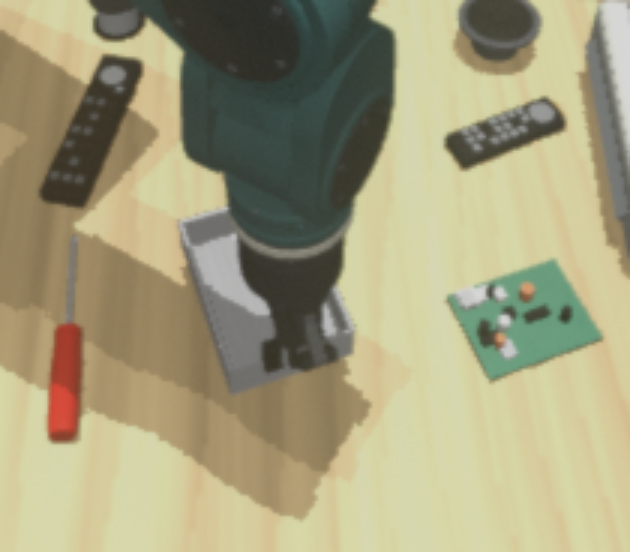

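Emit:
{"op": "send_rows", "data": {
  "deltas": [
    {"jaw":0,"tx":-0.014,"ty":0.017,"tz":0,"ax":0,"ay":0,"az":0.015},
    {"jaw":0,"tx":-0.014,"ty":0.017,"tz":0,"ax":0,"ay":0,"az":0.015},
    {"jaw":0,"tx":-0.014,"ty":0.017,"tz":0,"ax":0,"ay":0,"az":0.015},
    {"jaw":0,"tx":-0.014,"ty":0.017,"tz":0,"ax":0,"ay":0,"az":0.015},
    {"jaw":0,"tx":-0.013,"ty":0.017,"tz":0,"ax":0,"ay":0,"az":0.015},
    {"jaw":0,"tx":-0.012,"ty":0.017,"tz":0,"ax":0,"ay":0,"az":0.015},
    {"jaw":0,"tx":-0.011,"ty":0.018,"tz":0,"ax":0,"ay":0,"az":0.015},
    {"jaw":0,"tx":-0.011,"ty":0.018,"tz":0,"ax":0,"ay":0,"az":0.015},
    {"jaw":0,"tx":-0.01,"ty":0.018,"tz":0,"ax":0,"ay":0,"az":0.015},
    {"jaw":0,"tx":-0.01,"ty":0.018,"tz":0,"ax":0,"ay":0,"az":0.015},
    {"jaw":0,"tx":0,"ty":0.01,"tz":0,"ax":0,"ay":0,"az":0.015},
    {"jaw":0,"tx":0,"ty":0,"tz":0,"ax":0,"ay":0,"az":0}
  ]
}}

```text
time: 6.65
position: [0.6421, -0.0698, 0.0609]
tcp_rot: [3.138, -0.01, -3.017]
force: [-0.2, 0.2, -2.6]
finger_gap: 0.106
```

Run:
```python
from h import *
go([.642,-.047,.055],.122+np.pi)
cv2.imwrite("pics/t3.png",cv2.resize(grab_frame("top")[100:280,100:370],None,fx=2.8,fy=2.8))
cv2.imwrite("pics/w3.png",grab_frame("wrist"))
```

```text
t 6.65 pos [ 0.6421 -0.0698  0.0609] rot [ 3.138 -0.01  -3.017] F [-0.2   0.23 -2.61] gap 0.106 j [-0.23  0.57 -0.04  0.97 -0.   -0.36]
shift [-0.0028  0.0226  0.006 ] turn [ 0.003 -0.01   0.003]
```

View pics/t3.png

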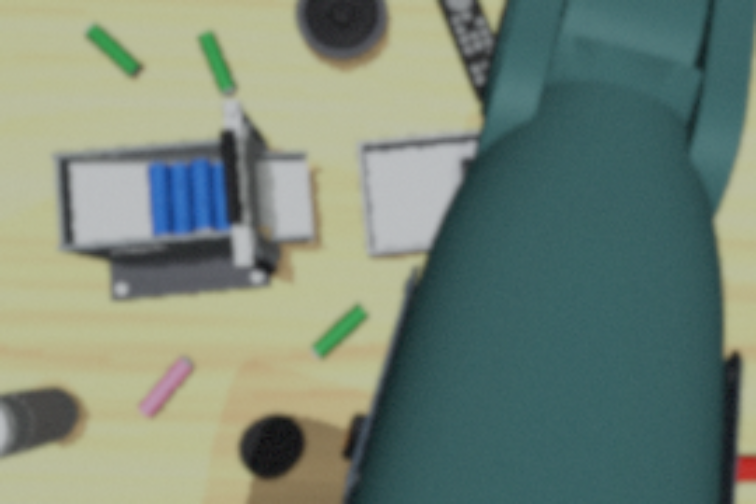

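View pics/w3.png

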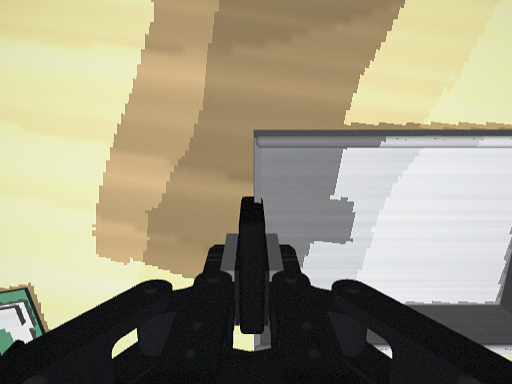

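Run:
```python
from h import *
f=lambda a,b:(a/2.8+100-.3,b/2.8+100-.3)
A,B=[onz("top",*f(*p),.053) for p in[(361,145),(370,255)]]
L1,L2=[onz("top",*f(*p),.062) for p in[(305,153),(315,241)]]
print(A,B,(A+B)/2,np.linalg.norm(A-B)); print((L1+L2)/2,np.linalg.norm(L1-L2))
ux=np.array([-.122,.993,0]);uy=np.array([-.993,-.122,0])
d=(A+B)/2-(L1+L2)/2; print("along",d@ux,"lateral",d@uy, "tray edge ang",np.arctan2(*(A-B)[[1,0]]))
print("tray end from TCP", [.6421,-.0698]+.151*ux[:2])
```

```text
[0.67249944 0.08205119 0.053     ] [0.56947108 0.07038282 0.053     ] [0.62098526 0.076217   0.053     ] 0.10368700419946705
[0.62105951 0.12695328 0.062     ] 0.08243086821649942
along -0.050372066361982167 lateral 0.0062635549484050725 tray edge ang 0.11277343667757496
tray end from TCP [0.623678 0.080143]
```

Emit:
{"op": "send_rows", "data": {
  "deltas": [
    {"jaw":0,"tx":-0.003,"ty":0.012,"tz":0.003,"ax":0.003,"ay":-0.01,"az":0.003},
    {"jaw":0,"tx":-0.003,"ty":0.012,"tz":0,"ax":0,"ay":0,"az":0},
    {"jaw":0,"tx":0,"ty":0.012,"tz":-0.001,"ax":0,"ay":0,"az":0},
    {"jaw":0,"tx":0,"ty":0.012,"tz":-0.001,"ax":0,"ay":0,"az":0},
    {"jaw":0,"tx":0,"ty":0,"tz":0,"ax":0,"ay":0,"az":0}
  ]
}}

```text
time: 7.25
position: [0.642, -0.0204, 0.0595]
tcp_rot: [-3.141, 0.0, -3.022]
force: [-0.4, 0.1, -2.1]
finger_gap: 0.104
```

Run:
```python
from h import *
go([.6374,.0208,.054],.122+np.pi)
```

```text
t 7.25 pos [ 0.642  -0.0204  0.0595] rot [-3.141  0.    -3.022] F [-0.37  0.06 -2.11] gap 0.104 j [-0.16  0.56 -0.07  0.94 -0.   -0.28]
shift [-0.0004  0.0414  0.0055] turn [-0.     0.    -0.002]
```

Emit:
{"op": "send_rows", "data": {
  "deltas": [
    {"jaw":0,"tx":0,"ty":0.012,"tz":0.004,"ax":0,"ay":0,"az":0},
    {"jaw":0,"tx":0,"ty":0.012,"tz":0,"ax":0,"ay":0,"az":0},
    {"jaw":0,"tx":0,"ty":0.012,"tz":0,"ax":0,"ay":0,"az":0},
    {"jaw":0,"tx":0,"ty":0.005,"tz":0,"ax":0,"ay":0,"az":0},
    {"jaw":0,"tx":0,"ty":0,"tz":0,"ax":0,"ay":0,"az":0}
  ]
}}

```text
time: 7.75
position: [0.6383, 0.0152, 0.0572]
tcp_rot: [-3.12, 0.001, -3.027]
force: [0.1, 0.5, -2.3]
finger_gap: 0.097
```

Run:
```python
from h import *
go([.6374,.0208,.046],.122+np.pi)
cv2.imwrite("pics/t4.png",cv2.resize(grab_frame("top")[130:230,100:270],None,fx=4.5,fy=4.5,interpolation=cv2.INTER_CUBIC))
cv2.imwrite("pics/s4.png",cv2.resize(grab_frame("side")[120:300,170:370],None,fx=3.3,fy=3.3))
```

```text
t 7.75 pos [0.6383 0.0152 0.0572] rot [-3.120e+00  1.000e-03 -3.027e+00] F [ 0.1   0.54 -2.26] gap 0.097 j [-0.09  0.55 -0.09  0.92 -0.02 -0.21]
shift [0.0002 0.0059 0.0111] turn [-0.021  0.001 -0.008]
```

View pics/t4.png

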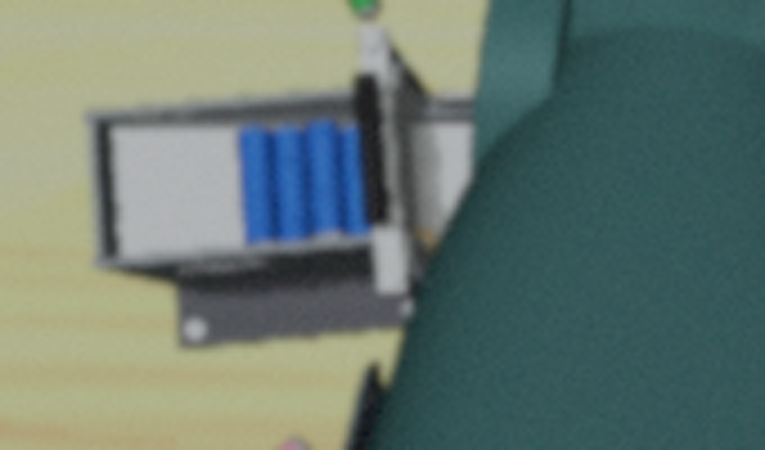

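View pics/s4.png

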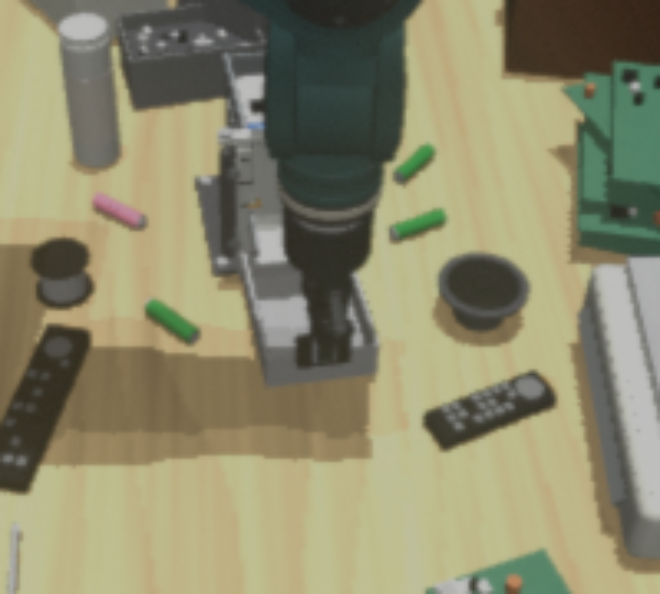

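Emit:
{"op": "send_rows", "data": {
  "deltas": [
    {"jaw":0,"tx":0,"ty":0.001,"tz":0.006,"ax":-0.02,"ay":0,"az":-0.008},
    {"jaw":0,"tx":0,"ty":0,"tz":0.004,"ax":0,"ay":0,"az":0},
    {"jaw":0,"tx":0,"ty":0,"tz":0,"ax":0,"ay":0,"az":0}
  ]
}}

```text
time: 8.15
position: [0.6391, 0.0158, 0.0476]
tcp_rot: [-3.138, 0.003, -3.02]
force: [-0.9, -5.0, -3.2]
finger_gap: 0.1
```

Run:
```python
from h import *
go([.6374,.0208,.046],.122+np.pi)
```

```text
t 8.15 pos [0.6391 0.0158 0.0476] rot [-3.138e+00  3.000e-03 -3.020e+00] F [-0.92 -5.01 -3.16] gap 0.1 j [-0.1   0.56 -0.1   0.9  -0.   -0.22]
shift [0.0011 0.0052 0.0015] turn [-0.004  0.003 -0.   ]
```

Emit:
{"op": "send_rows", "data": {
  "deltas": [
    {"jaw":0,"tx":0,"ty":-0.001,"tz":0.001,"ax":0,"ay":0,"az":0},
    {"jaw":0,"tx":0,"ty":0,"tz":0,"ax":0,"ay":0,"az":0}
  ]
}}

```text
time: 8.35
position: [0.6392, 0.0157, 0.0467]
tcp_rot: [-3.138, 0.003, -3.019]
force: [-1.1, -4.9, -0.6]
finger_gap: 0.1
```

Run:
```python
from h import *
go([.6374,.0208,.046],.122+np.pi)
```

```text
t 8.35 pos [0.6392 0.0157 0.0467] rot [-3.138e+00  3.000e-03 -3.019e+00] F [-1.13 -4.94 -0.62] gap 0.1 j [-0.1   0.56 -0.1   0.9  -0.   -0.22]
shift [0.0012 0.0053 0.0007] turn [-0.003  0.003  0.   ]
```

Weight is off, so the tray is on the bench. I'll open the jaws partway and rise.

Emit:
{"op": "send_rows", "data": {
  "deltas": [
    {"jaw":0.04,"tx":0,"ty":0,"tz":0,"ax":0,"ay":0,"az":0},
    {"jaw":0.04,"tx":0,"ty":0,"tz":0,"ax":0,"ay":0,"az":0},
    {"jaw":0.04,"tx":0,"ty":0,"tz":0,"ax":0,"ay":0,"az":0},
    {"jaw":0.04,"tx":0,"ty":0,"tz":-0.01,"ax":0,"ay":0,"az":0},
    {"jaw":0.04,"tx":0,"ty":0,"tz":-0.03,"ax":0,"ay":0,"az":0},
    {"jaw":0.04,"tx":0,"ty":0,"tz":-0.04,"ax":0,"ay":0,"az":0},
    {"jaw":0.04,"tx":0,"ty":0,"tz":-0.04,"ax":0,"ay":0,"az":0},
    {"jaw":0.04,"tx":0,"ty":0,"tz":-0.05,"ax":0,"ay":0,"az":0},
    {"jaw":0.04,"tx":0,"ty":0,"tz":-0.05,"ax":0,"ay":0,"az":0},
    {"jaw":0.04,"tx":0,"ty":-0.03,"tz":-0.04,"ax":0,"ay":0,"az":0},
    {"jaw":0.04,"tx":0,"ty":0,"tz":0,"ax":0,"ay":0,"az":0}
  ]
}}

```text
time: 9.45
position: [0.6392, -0.0108, 0.3171]
tcp_rot: [-3.14, 0.006, -3.016]
force: [0.9, 0.5, -1.1]
finger_gap: 0.467
```

Run:
```python
from h import *
go([.615,.1717,.204],.122+np.pi)
cv2.imwrite("pics/w5.png",grab_frame("wrist"))
cv2.imwrite("pics/s5.png",cv2.resize(grab_frame("side")[110:270,180:320],None,fx=3.7,fy=3.7,interpolation=cv2.INTER_CUBIC))
```

```text
t 9.45 pos [ 0.6392 -0.0108  0.3171] rot [-3.14   0.006 -3.016] F [ 0.93  0.55 -1.06] gap 0.467 j [-0.14  0.47  0.48  1.58  0.   -0.27]
shift [0.0019 0.1842 0.1129] turn [-0.001  0.006  0.003]
```

View pics/w5.png

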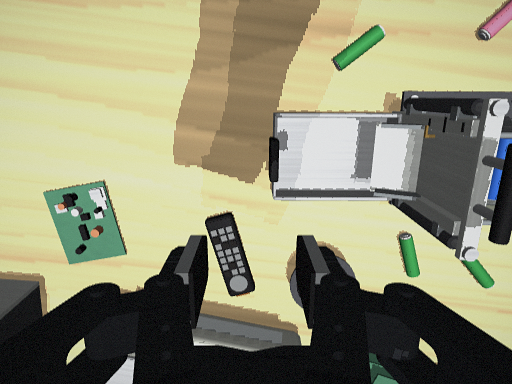

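View pics/s5.png

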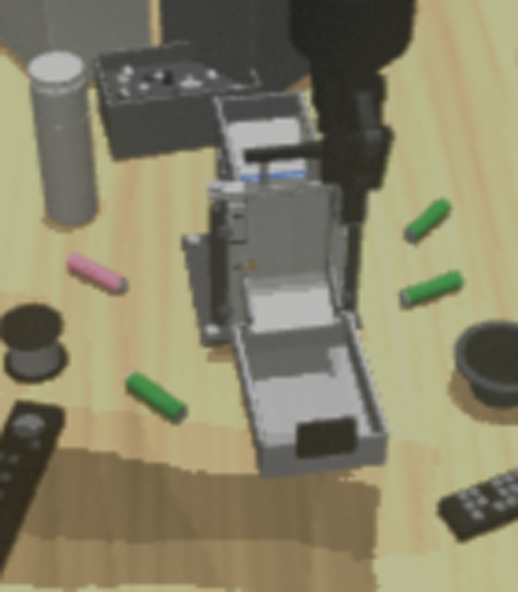

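Emit:
{"op": "send_rows", "data": {
  "deltas": [
    {"jaw":0.05,"tx":0,"ty":0.03,"tz":0,"ax":0,"ay":0.006,"az":0.003},
    {"jaw":0.05,"tx":0,"ty":0.03,"tz":0,"ax":0,"ay":0,"az":0},
    {"jaw":0.05,"tx":0,"ty":0.03,"tz":0,"ax":0,"ay":0,"az":0},
    {"jaw":0.05,"tx":0,"ty":0.03,"tz":0,"ax":0,"ay":0,"az":0},
    {"jaw":0.05,"tx":0,"ty":0.03,"tz":0,"ax":0,"ay":0,"az":0},
    {"jaw":0.05,"tx":0,"ty":0.03,"tz":0,"ax":0,"ay":0,"az":0},
    {"jaw":0.05,"tx":0,"ty":0,"tz":0,"ax":0,"ay":0,"az":0}
  ]
}}

```text
time: 10.25
position: [0.6105, 0.1785, 0.3048]
tcp_rot: [3.139, -0.021, -3.019]
force: [0.6, -1.2, 0.3]
finger_gap: 0.582
```

Run:
```python
from h import *
go([.615,.1717,.204],.122+np.pi)
cv2.imwrite("pics/w6.png",grab_frame("wrist"))
```

```text
t 10.25 pos [0.6105 0.1785 0.3048] rot [ 3.139 -0.021 -3.019] F [ 0.62 -1.24  0.25] gap 0.582 j [0.15 0.48 0.47 1.58 0.   0.03]
shift [-0.0057 -0.0076  0.1007] turn [ 0.003 -0.021  0.001]
```

View pics/w6.png

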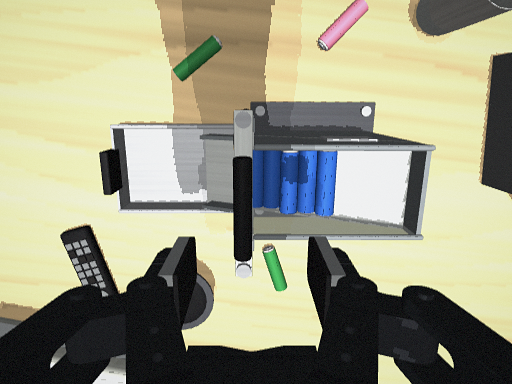

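The wrist view shows the black bar at u 234–252, v 156–262, and all five blue cells behind the gate. The tray sits under the lip. I'll measure the bar from here.

Run:
```python
from h import *
a,b=onz("wrist",243,157,.2215),onz("wrist",242.5,262,.2215); print(a,b,(a+b)/2,np.linalg.norm(a-b),np.arctan2(*(b-a)[[1,0]]))
C=[onz("wrist",*p,.038) for p in[(112,125),(122,211)]]; c=np.mean(C,0); print("tray end",C,c)
ux=np.array([-.122,.993,0]);uy=np.array([-.993,-.122,0]); print("tray tab end rel lip along",(c-[.6207,.1272,.038])@ux,"lat",(c-[.6207,.1272,.038])@uy)
```

```text
[0.57903462 0.16695917 0.2215    ] [0.65274979 0.17517615 0.2215    ] [0.6158922  0.17106766 0.2215    ] 0.07417172700629429 0.11101101926539624
tray end [array([0.5877382 , 0.01056808, 0.038     ]), array([0.69140358, 0.0250062 , 0.038     ])] [0.63957089 0.01778714 0.038     ]
tray tab end rel lip along -0.11094921855466372 lat -0.005390423929987467
```

Emit:
{"op": "send_rows", "data": {
  "deltas": [
    {"jaw":0.05,"tx":-0.004,"ty":-0.008,"tz":0,"ax":0.003,"ay":-0.021,"az":0.005},
    {"jaw":0.05,"tx":0,"ty":0,"tz":0.02,"ax":0,"ay":0,"az":0},
    {"jaw":0.05,"tx":0,"ty":0,"tz":0.02,"ax":0,"ay":0,"az":0},
    {"jaw":0.05,"tx":0,"ty":0,"tz":0.01,"ax":0,"ay":0,"az":0},
    {"jaw":0.05,"tx":0,"ty":0,"tz":0,"ax":0,"ay":0,"az":0}
  ]
}}

```text
time: 10.8
position: [0.6139, 0.1668, 0.2493]
tcp_rot: [-3.14, -0.005, -3.025]
force: [-0.2, -0.3, 0.3]
finger_gap: 0.583
```

Run:
```python
from h import *
go([.6157,.1713,.204],.115+np.pi)
```

```text
t 10.8 pos [0.6139 0.1668 0.2493] rot [-3.14  -0.005 -3.025] F [-0.2  -0.27  0.33] gap 0.583 j [ 0.14  0.46  0.29  1.4  -0.    0.02]
shift [-0.0025  0.0044  0.0453] turn [-0.002 -0.005  0.001]
```

Emit:
{"op": "send_rows", "data": {
  "deltas": [
    {"jaw":0.05,"tx":-0.003,"ty":0.004,"tz":0,"ax":-0.002,"ay":-0.005,"az":0.001},
    {"jaw":0.05,"tx":0,"ty":0,"tz":0.015,"ax":0,"ay":0,"az":0},
    {"jaw":0.05,"tx":0,"ty":0,"tz":0.015,"ax":0,"ay":0,"az":0},
    {"jaw":0.05,"tx":0,"ty":0,"tz":0.009,"ax":0,"ay":0,"az":0},
    {"jaw":0.05,"tx":0,"ty":0,"tz":0,"ax":0,"ay":0,"az":0}
  ]
}}

```text
time: 11.3
position: [0.6176, 0.1705, 0.2109]
tcp_rot: [3.141, 0.002, -3.028]
force: [-0.1, -0.3, -0.1]
finger_gap: 0.585
```

Run:
```python
from h import *
go([.6157,.1713,.204],.115+np.pi)
cv2.imwrite("pics/w7.png",grab_frame("wrist"))
```

```text
t 11.3 pos [0.6176 0.1705 0.2109] rot [ 3.141e+00  2.000e-03 -3.028e+00] F [-0.08 -0.33 -0.11] gap 0.585 j [0.14 0.47 0.2  1.3  0.   0.03]
shift [0.0019 0.001  0.0069] turn [ 0.001  0.002 -0.002]
```

View pics/w7.png

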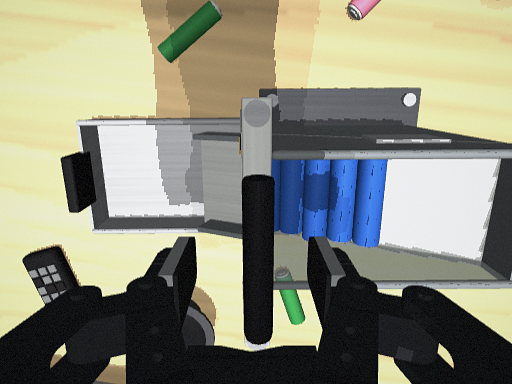

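The bar is centred between the fingers, at u≈258. I'll lower the last 6 mm and grip.

Emit:
{"op": "send_rows", "data": {
  "deltas": [
    {"jaw":0.05,"tx":0.002,"ty":0.001,"tz":0.007,"ax":0,"ay":0,"az":0},
    {"jaw":0.05,"tx":0,"ty":0,"tz":0,"ax":0,"ay":0,"az":0},
    {"jaw":0,"tx":0,"ty":0,"tz":0,"ax":0,"ay":0,"az":0},
    {"jaw":0,"tx":0,"ty":0,"tz":0,"ax":0,"ay":0,"az":0},
    {"jaw":0,"tx":0,"ty":0,"tz":0,"ax":0,"ay":0,"az":0},
    {"jaw":0,"tx":0,"ty":0,"tz":0,"ax":0,"ay":0,"az":0},
    {"jaw":0,"tx":0,"ty":0,"tz":0,"ax":0,"ay":0,"az":0},
    {"jaw":0,"tx":0,"ty":0,"tz":0,"ax":0,"ay":0,"az":0}
  ]
}}

```text
time: 12.15
position: [0.6162, 0.173, 0.2064]
tcp_rot: [3.138, 0.006, -3.027]
force: [-1.0, 0.8, -1.3]
finger_gap: 0.126
```

Run:
```python
from h import *
go([.6157,.1713,.204],.115+np.pi)
cv2.imwrite("pics/s8.png",cv2.resize(grab_frame("side")[110:270,180:320],None,fx=3.7,fy=3.7,interpolation=cv2.INTER_CUBIC))
```

```text
t 12.15 pos [0.6162 0.173  0.2064] rot [ 3.138  0.006 -3.027] F [-1.03  0.78 -1.29] gap 0.126 j [0.14 0.47 0.19 1.28 0.   0.03]
shift [ 0.0007 -0.0016  0.0024] turn [ 0.004  0.006 -0.001]
```

View pics/s8.png

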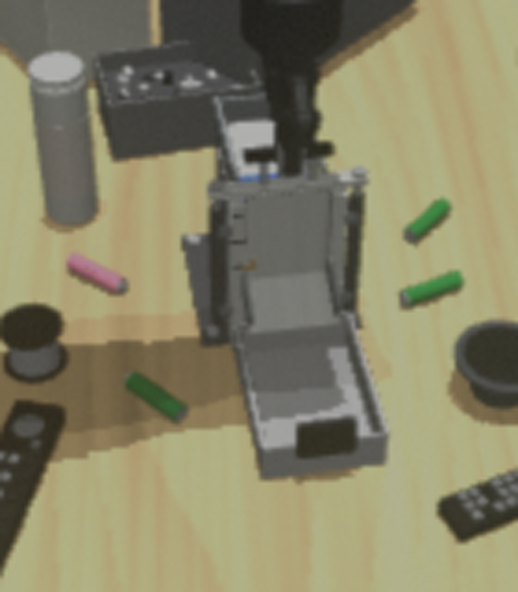

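Emit:
{"op": "send_rows", "data": {
  "deltas": [
    {"jaw":0,"tx":0,"ty":0,"tz":-0.008,"ax":0,"ay":0,"az":0},
    {"jaw":0,"tx":0,"ty":0,"tz":-0.008,"ax":0,"ay":0,"az":0},
    {"jaw":0,"tx":0,"ty":0,"tz":-0.008,"ax":0,"ay":0,"az":0},
    {"jaw":0,"tx":0,"ty":0,"tz":0,"ax":0,"ay":0,"az":0}
  ]
}}

```text
time: 12.6
position: [0.6162, 0.173, 0.2315]
tcp_rot: [3.137, 0.005, -3.027]
force: [-0.4, 1.4, -8.3]
finger_gap: 0.127
```

Run:
```python
from h import *
go([.6157,.1713,.2344],.115+np.pi)
cv2.imwrite("pics/s9.png",cv2.resize(grab_frame("side")[110:270,180:320],None,fx=3.7,fy=3.7,interpolation=cv2.INTER_CUBIC))
```

```text
t 12.6 pos [0.6162 0.173  0.2315] rot [ 3.137  0.005 -3.027] F [-0.42  1.43 -8.34] gap 0.127 j [0.14 0.46 0.25 1.35 0.   0.03]
shift [ 0.0007 -0.0016 -0.0029] turn [ 0.004  0.005 -0.   ]
```

View pics/s9.png

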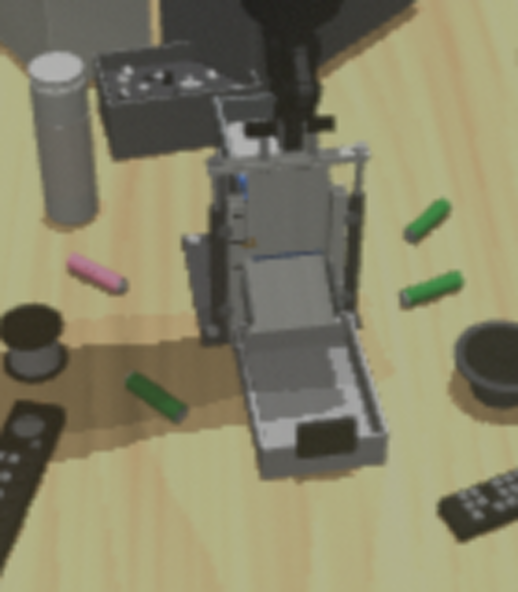

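The gate is up about 25 mm and a blue cell shows at its lower edge. I'll lift the last 3 mm and wait.

Emit:
{"op": "send_rows", "data": {
  "deltas": [
    {"jaw":0,"tx":0,"ty":0,"tz":-0.003,"ax":0,"ay":0,"az":0},
    {"jaw":0,"tx":0,"ty":0,"tz":0,"ax":0,"ay":0,"az":0},
    {"jaw":0,"tx":0,"ty":0,"tz":0,"ax":0,"ay":0,"az":0},
    {"jaw":0,"tx":0,"ty":0,"tz":0,"ax":0,"ay":0,"az":0},
    {"jaw":0,"tx":0,"ty":0,"tz":0,"ax":0,"ay":0,"az":0},
    {"jaw":0,"tx":0,"ty":0,"tz":0,"ax":0,"ay":0,"az":0},
    {"jaw":0,"tx":0,"ty":0,"tz":0,"ax":0,"ay":0,"az":0},
    {"jaw":0,"tx":0,"ty":0,"tz":0,"ax":0,"ay":0,"az":0},
    {"jaw":0,"tx":0,"ty":0,"tz":0,"ax":0,"ay":0,"az":0},
    {"jaw":0,"tx":0,"ty":0,"tz":0,"ax":0,"ay":0,"az":0}
  ]
}}

```text
time: 13.65
position: [0.6162, 0.173, 0.2336]
tcp_rot: [3.137, 0.004, -3.027]
force: [2.1, 2.0, -7.5]
finger_gap: 0.128
```

Run:
```python
from h import *
go([.6157,.1713,.2344],.115+np.pi)
cv2.imwrite("pics/s10.png",cv2.resize(grab_frame("side")[110:270,180:320],None,fx=3.7,fy=3.7,interpolation=cv2.INTER_CUBIC))
cv2.imwrite("pics/w10.png",grab_frame("wrist"))
```

```text
t 13.65 pos [0.6162 0.173  0.2336] rot [ 3.137  0.004 -3.027] F [ 2.14  2.04 -7.49] gap 0.128 j [0.14 0.47 0.25 1.35 0.   0.03]
shift [ 0.0006 -0.0016 -0.0008] turn [ 0.004  0.004 -0.001]
```

View pics/s10.png

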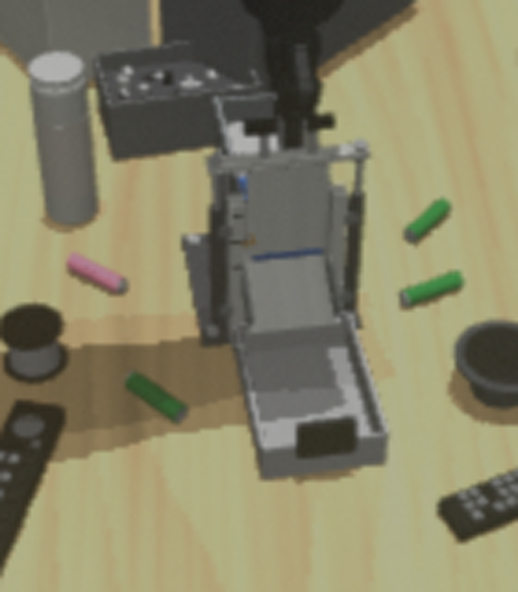

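View pics/w10.png

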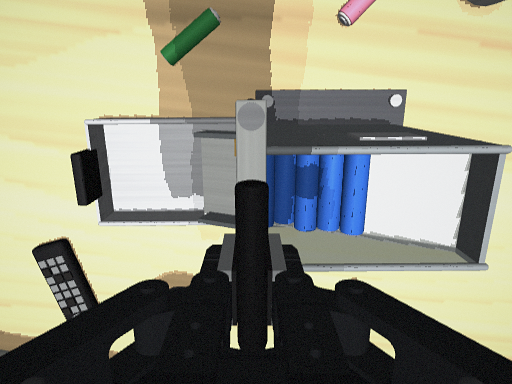

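The cells haven't rolled: the wrist view still shows all five behind the gate, with the front one showing as a blue line at its lower edge. I'll check the pointer against the marks.

Run:
```python
from h import *
print([ (proj("side",[.616,.172,z])*3.7-np.array([180,110])*3.7).round(1) for z in(.215,.243,.271)])
im=grab_frame("side"); cv2.imwrite("pics/sz.png",np.hstack([cv2.resize(im[145:205,225:285],(600,600),interpolation=cv2.INTER_CUBIC)]))
go([.6157,.1713,.2344],.115+np.pi)
```

```text
[array([289.1, 151.5]), array([289.7, 123. ]), array([290.4,  93.5])]
t 13.8 pos [0.6162 0.173  0.2336] rot [ 3.137  0.004 -3.027] F [ 1.91  0.97 -6.75] gap 0.13 j [0.14 0.47 0.25 1.35 0.   0.03]
shift [ 0.0007 -0.0016 -0.0008] turn [ 0.004  0.004 -0.   ]
```

View pics/sz.png

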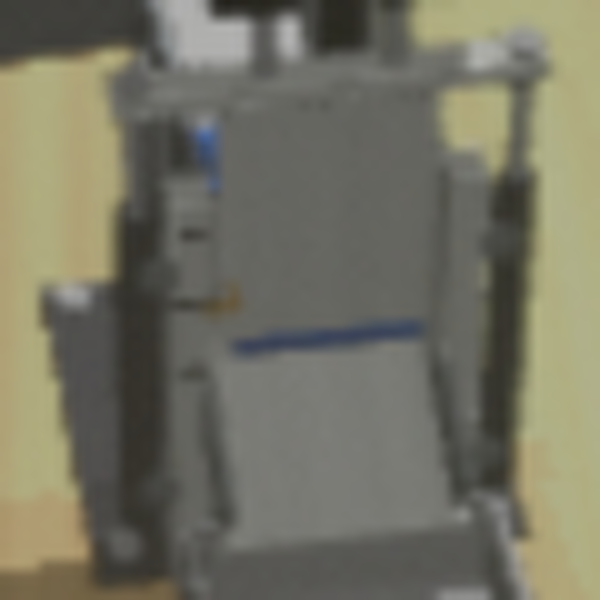

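Run:
```python
from h import *
a=cv2.imread("pics/side0.png")[145:205,225:285]; b=cv2.resize(cv2.imread("pics/s8.png"),(140,160),interpolation=cv2.INTER_AREA)[35:95,45:105]
c=cv2.resize(cv2.imread("pics/s10.png"),(140,160),interpolation=cv2.INTER_AREA)[35:95,45:105]
cv2.imwrite("pics/cmp.png",np.hstack([cv2.resize(x,(265,530),interpolation=cv2.INTER_CUBIC) if 0 else cv2.resize(x,(265,400),interpolation=cv2.INTER_CUBIC) for x in(a,b,c)]))
# predictions: lane surface height at x=-50: 60+45*tan24
ux=np.array([-.122,.993]);L=np.array([.6207,.1272])
for d,z in((.045,.080),(.045,.108),(.045+.0,.082)):
    q=proj("side",[*(L+d*ux),z]); print(d,z,((q-[225,145])*10).round())
for d in(.03,.045,.055,.06,.07,.09): print("lane",d,((proj("side",[*(L+d*ux),.06+d*np.tan(np.radians(24))])-[225,145])*10).round())
```

```text
0.045 0.08 [321. 396.]
0.045 0.108 [323. 331.]
0.045 0.082 [321. 392.]
lane 0.03 [329. 442.]
lane 0.045 [321. 396.]
lane 0.055 [316. 366.]
lane 0.06 [313. 351.]
lane 0.07 [308. 321.]
lane 0.09 [297. 261.]
```

View pics/cmp.png

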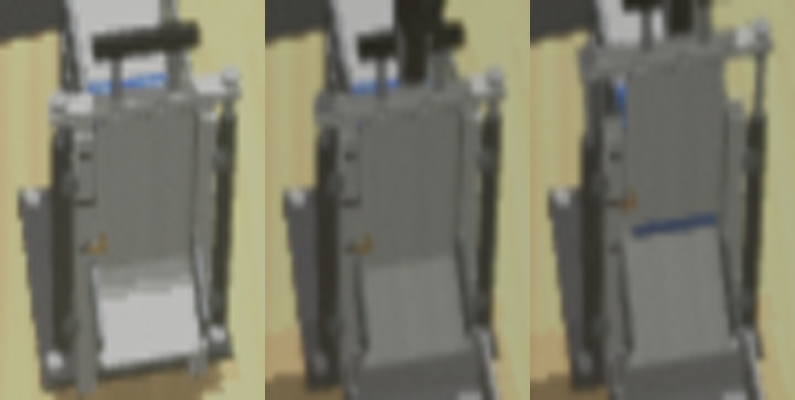

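The geometry checks out: the gate edge is about 27 mm up and the pointer is about 1 mm below the half mark. The front cell hasn't left its rest position. I'll trim up the last millimetre and wait.

Emit:
{"op": "send_rows", "data": {
  "deltas": [
    {"jaw":0,"tx":0,"ty":0,"tz":-0.001,"ax":0,"ay":0,"az":0},
    {"jaw":0,"tx":0,"ty":0,"tz":-0.0005,"ax":0,"ay":0,"az":0},
    {"jaw":0,"tx":0,"ty":0,"tz":0,"ax":0,"ay":0,"az":0},
    {"jaw":0,"tx":0,"ty":0,"tz":0,"ax":0,"ay":0,"az":0},
    {"jaw":0,"tx":0,"ty":0,"tz":0,"ax":0,"ay":0,"az":0},
    {"jaw":0,"tx":0,"ty":0,"tz":0,"ax":0,"ay":0,"az":0},
    {"jaw":0,"tx":0,"ty":0,"tz":0,"ax":0,"ay":0,"az":0},
    {"jaw":0,"tx":0,"ty":0,"tz":0,"ax":0,"ay":0,"az":0}
  ]
}}

```text
time: 14.6
position: [0.6161, 0.173, 0.2348]
tcp_rot: [3.137, 0.004, -3.027]
force: [2.5, 2.0, -9.5]
finger_gap: 0.125
```

Run:
```python
from h import *
go([.6157,.1713,.2344],.115+np.pi)
im=grab_frame("side"); cv2.imwrite("pics/sz2.png",np.hstack([cv2.resize(im[145:205,225:285],(390,500),interpolation=cv2.INTER_CUBIC),cv2.resize(im[150:250,220:300],(400,500))]))
cv2.imwrite("pics/w11.png",grab_frame("wrist"))
```

```text
t 14.6 pos [0.6161 0.173  0.2348] rot [ 3.137  0.004 -3.027] F [ 2.49  2.04 -9.52] gap 0.125 j [0.14 0.47 0.25 1.36 0.   0.03]
shift [ 0.0006 -0.0016  0.0004] turn [ 0.004  0.004 -0.   ]
```

View pics/sz2.png

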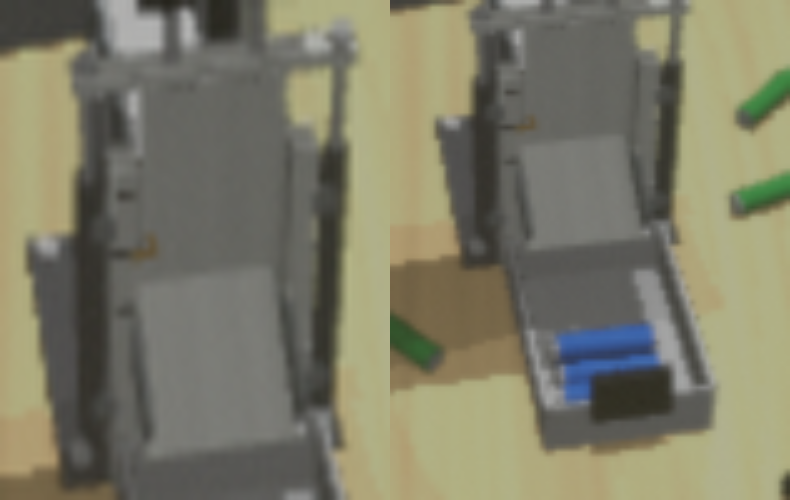

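View pics/w11.png

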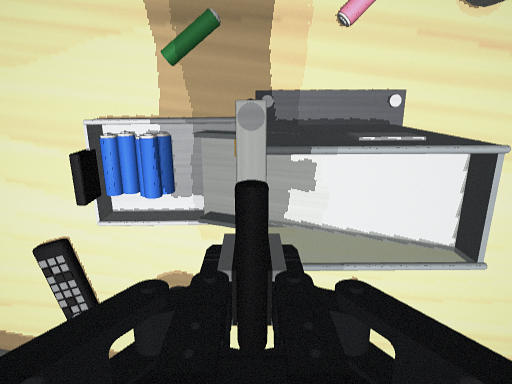

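The gate is at half with the pointer on the mark, and the cells have rolled into the tray. I'll let them settle and count them.

Emit:
{"op": "send_rows", "data": {
  "deltas": [
    {"jaw":0,"tx":0,"ty":0,"tz":0,"ax":0,"ay":0,"az":0},
    {"jaw":0,"tx":0,"ty":0,"tz":0,"ax":0,"ay":0,"az":0},
    {"jaw":0,"tx":0,"ty":0,"tz":0,"ax":0,"ay":0,"az":0},
    {"jaw":0,"tx":0,"ty":0,"tz":0,"ax":0,"ay":0,"az":0},
    {"jaw":0,"tx":0,"ty":0,"tz":0,"ax":0,"ay":0,"az":0},
    {"jaw":0,"tx":0,"ty":0,"tz":0,"ax":0,"ay":0,"az":0},
    {"jaw":0,"tx":0,"ty":0,"tz":0,"ax":0,"ay":0,"az":0},
    {"jaw":0,"tx":0,"ty":0,"tz":0,"ax":0,"ay":0,"az":0}
  ]
}}

```text
time: 15.5
position: [0.6161, 0.173, 0.2348]
tcp_rot: [3.137, 0.004, -3.027]
force: [3.1, 1.8, -8.5]
finger_gap: 0.122
```

Run:
```python
from h import *
go([.6157,.1713,.2344],.115+np.pi)
w=grab_frame("wrist");s=grab_frame("side"); t=grab_frame("top")
cv2.imwrite("pics/f.png",np.vstack([np.hstack([cv2.resize(w[105:235,65:225],(480,390),interpolation=cv2.INTER_CUBIC),cv2.resize(s[150:250,220:300],(312,390),interpolation=cv2.INTER_CUBIC)])]))
cv2.imwrite("pics/ft.png",t)
```

```text
t 15.5 pos [0.6161 0.173  0.2348] rot [ 3.137  0.004 -3.027] F [ 3.07  1.8  -8.55] gap 0.122 j [0.14 0.47 0.25 1.36 0.   0.03]
shift [ 0.0006 -0.0016  0.0004] turn [ 0.004  0.004 -0.   ]
```

View pics/f.png

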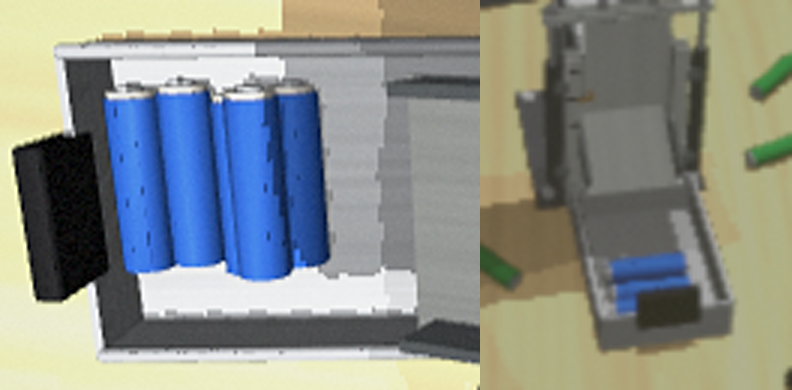

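View pics/ft.png

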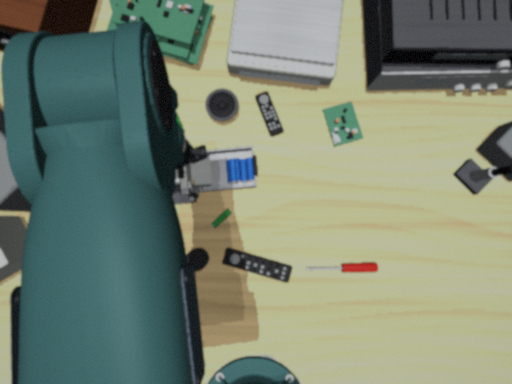

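There are five cells in the tray: three in front view plus one lying on top of two others. The lane is empty, and everything else is where it was. I'll hand in.

```bash
python3 -c "
from h import *
print(workorder.job_done())"
```

```text
the job is handed in; nothing more can be done
None
```

The job is done and handed in at about 15.6 s. The tray is under the lip, all five cells are in it, and the gripper is still holding the gate at half travel.

- **Tray:** I carried it by its tab, set it down open side up and let go. From the wrist view it reaches about 39 mm under the lip and sits about 5 mm off the lane's centre line. While setting it down I read a 5 N sideways force whose cause I didn't pin down; it was gone after release.
- **Gate:** I gripped the bar and lifted it. At 27.2 mm the cells had not moved after about a second. I trimmed it up 1.2 mm to 28.4 mm, and they rolled out. The brass pointer is on the half mark and the holding force is about 8.5–9.5 N, both right for half travel.
- **Cells:** The wrist view shows the lane empty. I counted five cells in the tray: four are plain to see, and the fifth is partly hidden under one lying on top, so I know it only by its white tip. None are on the bench.
- **Other items:** In the last top view the remotes, circuit board, screwdriver, speaker and solder reel are where they were. The arm hid the spray can, the pink cell and all but one of the green cells in that view; the arm did not go near them.

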